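Index a flanged bushing in its drill jig

TASK

Lock the brass bushing in the drill jig for its next hole. Take the round knurled index pin from the wooden pin block and stand it in the large steel bush of the jig, where its nose comes to rest on the hidden flange; turn the brass sleeve slowly until the pin drops through one of the flange's holes, stop there, and press the pin past its spring catch until the head is fully home on the bush. Feel your way: never force the pin against the jig, neither by pressing it while it is blocked nor by turning on once it has dropped (push with no more than about 2.5 kg), and leave the pin block and the other two pins where they are.

Things in the scene. Friction and masses are not known exactly. Their poses are not given: they have to be found in the camera images.
- drill_jig: Drill jig bolted to the bench (fixed): dark steel base plate 150 x 150 x 16 mm with two bolted ears, aluminium cover plate 150 x 150 mm, its top 40 mm above the bench, cap screw heads to 47 mm. Origin: centre of the underside, z up. A brass bushing turns in it about the vertical axis through this origin. The small steel bush on the far side (6 mm bore) is for the drill and is not used.
- sleeve_top (a point): Point on the axis of the bushing's brass sleeve, level with its rim 118 mm above the bench (fixed to the jig: it does not show the bushing's angle). The sleeve is round, 48 mm outside, knurled (grips well) and carries no mark. It turns either way with a drag of about 0.1 N m and stays where left. Grip it within 34 mm of the rim: lower down the waiting pin's head would meet the fingers.
- flange (a point): Point on the same axis, level with the top of the bushing's flange 26 mm above the bench (flange 8 mm thick, hidden under the cover; fixed to the jig). The flange has six 12 mm holes 60 degrees apart on a 50 mm radius. Their angle is neither reported nor visible, so find one by feel. At the start none is under the index bush; turning either way, the next is 10 to 50 degrees off.
- index_hole (a point): Centre of the mouth of the index bush: 24 mm outside, 12 mm bore, top 43 mm above the bench, 50 mm from the sleeve axis along the jig's own -x (robot side). Flange top 17 mm below the mouth; under it a blind 12 mm hole in the base, floor 40 mm down, where a spring ball catches a falling pin at 27 to 36 mm. Pushing past takes 2 to 8 N; the ball's side push adds some 12 N of contact force.
- index_pin: Steel index pin, loose, 50 to 85 g, standing in a hole of the pin block. Shank 10.5 mm diameter, tapered nose (6 mm at the tip, full width 5 mm up); plain cylindrical knurled head 20 mm diameter, 16 mm tall. Origin: nose tip; z up along the pin, head from 39 to 55 mm. Waiting on the flange the nose is 17 mm below the mouth of the index bush, fully home 39 mm below.
- pin_block: Loose wooden block 44 x 140 x 32 mm, 0.8 kg, with three 12 mm holes 24 mm deep, 45 mm apart along its y axis; three pins stand in them in any order, heads about 15 mm clear of the wood. Origin: centre of the underside.
- ball_pin: Another pin in the pin block, to be left alone: 6 mm shank, black ball knob of 18 mm diameter. Origin: nose tip; height 62 mm.
- tee_pin: Another pin in the pin block, to be left alone: 8 mm shank, thin cross bar 42 mm long through its head along its x axis. Origin: nose tip; height 52 mm.

How it is judged:
By the outcome, as a careful person would: the job done as asked, in the order asked, and still so for the second after the job is handed in, with the robot touching nothing.
It also fails if it takes over 72 s, if anything falls off the work surface, if the arm or the gripper's body presses on something with over 40 N, if the wrist force passes 120 N, or if a joint passes its speed limit or range.

ROBOT

A 7-joint arm with a two-finger parallel gripper is mounted at the origin on a cart in front of the work surface, level with it; the furniture and walls round the work are solid. World frame = base frame: x ahead of the robot, y to its left, z up, the work surface at z = 0. Lengths are in m, angles in degrees, forces in N, time in s.
With the tool pointing down it reaches from about 0.425 to 0.875 m from the base axis. Payload 9.9 kg.
Tool frame: the origin (TCP) lies midway between the tips of the shut fingers; the grasp point (between the pads) lies 19 mm behind it; z points along the fingers, y is the line along which they close (so a half turn about z gives the same grasp; the last joint's range is limited). The gripper opens to 85 mm and grips with 20 to 120 N. Pads are 22 mm wide; open, the fingers measure 114 mm over their backs; the gripper's body (76 mm by 85 mm) begins 54 mm behind the grasp point. The pads swing forward as they close: fully open they stand 13 mm farther back than shut.
Start: joints at [58.396, 32.985, 1.427, 82.34, -0.859, 64.687, -3.237], TCP at [0.304, -0.602, 0.208] pointing down, gripper open.
Joint ranges: [-157.87, 157.87], [-19.46, 123.44], [-87.15, 90], [11.01, 140.99], [-62.26, 242.26], [9.8, 113.94], [-161.44, 161.44]. Speed limits (degrees/s): [127.2, 127.2, 172.46, 172.46, 180, 180, 180].

INTERFACE

Orientations are given as a 3x3 rotation matrix whose columns are the frame's x, y, z axes.
In Python, from station import observe, snapshot, camera_params, hand_in gives the robot as it stands. The module is installed in compiled form; this text tells all that it offers.
- The arm moves only by the tool drive_tool, never from a script. Its arguments are lists of equal length, an entry for each row: "hand": the opening, from 0 (shut) to 1 (fully open); "delta_pos": the shift along the tool's x, y, z in mm, a list of three; "spin": the turn about the tool's z in degrees. A call has 1 to 20 rows; each row shifts and turns the commanded pose from where the row before left it, along the tool's axes as they then stand; what a row does not reach is not made up. A row lasts 1/10 s, in which the tool goes at most 50 mm and 8.59 degrees, less where a joint would pass 70% of its speed; a pose out of reach is approached as far as the arm can. A call is refused whole if a number of a shift passes 50 or a number of a turn 8.59, either way. A call with a gripper value outside its range is refused whole. The fingers move at their own pace and stop on an object; "squeeze" is the grip in N (left out, the last holds). Time passes only in rows, so rows that do not move let the fingers close. It gives the time, the measured TCP pose, the force, the opening and the grip force at its end, in the units of the state.
- observe(): the state, without advancing time (a new reading comes with each control period).
- snapshot(name): name is "side" or "top" or "wrist"; returns (picture, depth): 384x512x3 uint8, blue, green, red; 384x512 float32, m along the optical axis (not along the pixel's ray), 0 where there is no reading.
- camera_params(name): a dict with "camera_matrix" (3x3 intrinsics, pixels), "world_to_cam" (4x4, takes a point from world to camera coordinates). Camera axes: x right, y up, looking along -z (the intrinsics and any distortion apply to the point x, -y, -z); pixel columns grow to the right and rows downward; lengths in m; the calibration is good to about 2 mm. The wrist camera is an equidistant fisheye: a pixel r from the principal point sees the ray r / f radians off the axis. A picture is of the moment at which its call begins: read the wrist's pose just before it. camera_params takes no time and is no camera call; for the wrist camera it gives the pose at the moment of the call.
- hand_in(): hands the job in; it is judged then, once.
The state is a dict: "time_s": time; "joint_pos": joint angles; "qd": joint speeds; "joint_efforts": joint torques, N m; "tcp_pos": TCP position; "tcp_rot": TCP orientation; "force": force on the tool from outside, world axes, zero at the start; "torque": the same for the moment, N m; "gripper_width": finger opening in m; "gripper_force": force on a finger pad.
Only numpy, scipy, OpenCV 4.12 (cv2) and the standard library are available. Lean on these libraries where they do the work, as an engineer would, in place of code of your own. Each camera call takes 0.05 s, during which the arm holds its last target. There are 200 camera calls.

## Working session

There is one attempt and no reset: what is moved stays moved. The work goes in short steps, Python scripts to look and compute and a tool call to move; the robot and the scene stay as the last step left them, time stands still between calls to the robot, and variables do not carry over. Pictures are saved under pics/ and viewed, at most 10 in all, crops included, and the job is handed in when it is done.

Besides the shell and the picture viewer there is one more tool, called after "Request:" as name(argument=value, ...) on one line, values as JSON. drive_tool: Moves the arm, as the interface text tells. Its arguments: {"type":"object","properties":{"hand":{"type":"array"},"delta_pos":{"type":"array"},"spin":{"type":"array"},"squeeze":{"type":"number"}},"required":["hand","delta_pos","spin"]}

```bash
mkdir -p pics; cat > h.py <<'E'
import numpy as np, cv2
from station import observe, snapshot, camera_params, hand_in
def cloud(name, d, P):
    K=np.array(P["camera_matrix"]);T=np.linalg.inv(np.array(P["world_to_cam"]))
    v,u=np.mgrid[0:d.shape[0],0:d.shape[1]]
    x=(u-K[0,2])/K[0,0]*d; y=(v-K[1,2])/K[1,1]*d
    p=np.stack([x,-y,-d,np.ones_like(d)],-1)
    return (p@T.T)[...,:3]
E
python3 - <<'E'
from h import *
o=observe(); print(o)
ims=[]
for n in("top","side"):
    P=camera_params(n); im,d=snapshot(n); np.savez("pics/%s0.npz"%n,im=im,d=d,**{k:np.array(v) for k,v in P.items() if k in("camera_matrix","world_to_cam")})
    print(n,P); ims.append(im)
    cv2.imwrite("pics/%s0.png"%n,im)
E
```

```text
{'time_s': 0.0, 'joint_pos': array([58.39391501, 33.03347607,  1.42169756, 82.38543126, -0.86038018,
       64.68739555, -3.23544844]), 'qd': array([-0.00353619,  0.01004285,  0.011984  ,  0.01455017,  0.01852939,
        0.12187188, -0.0178437 ]), 'joint_efforts': array([-1.14925704e-03, -7.65758729e+01,  2.25021578e+00, -2.85975963e+01,
        1.53204461e-02,  1.25522082e-02,  2.21461710e-05]), 'tcp_pos': array([ 0.30419528, -0.60201977,  0.2071386 ]), 'tcp_rot': array([[ 8.92511031e-01,  4.51024849e-01, -8.03489836e-04],
       [ 4.51025561e-01, -8.92509829e-01,  1.46585822e-03],
       [-5.59840948e-05, -1.67068908e-03, -9.99998603e-01]]), 'force': array([-0.37715963, -0.69975982, -0.39684107]), 'torque': array([-0.03116443, -0.01220852,  0.01484007]), 'gripper_force': 0.0, 'gripper_width': 0.0855358016114222}
top {'camera_matrix': array([[378.72671626,   0.        , 251.42311851],
       [  0.        , 378.72671626, 193.9792079 ],
       [  0.        ,   0.        ,   1.        ]]), 'world_to_cam': array([[-0.00542908, -0.99993926, -0.00959181, -0.15056458],
       [ 0.99757106, -0.00608184,  0.06939017, -0.52054686],
       [-0.06944429, -0.00919179,  0.99754348, -0.97509802],
       [ 0.        ,  0.        ,  0.        ,  1.        ]])}
side {'camera_matrix': array([[443.76862246,   0.        , 252.19910605],
       [  0.        , 443.76862246, 189.29981808],
       [  0.        ,   0.        ,   1.        ]]), 'world_to_cam': array([[ 0.99482806, -0.09883331, -0.02343304, -0.56262437],
       [ 0.05761848,  0.3591125 ,  0.93151399, -0.06351016],
       [-0.08364952, -0.92804644,  0.36294982, -1.18558999],
       [ 0.        ,  0.        ,  0.        ,  1.        ]])}
```

View pics/top0.png

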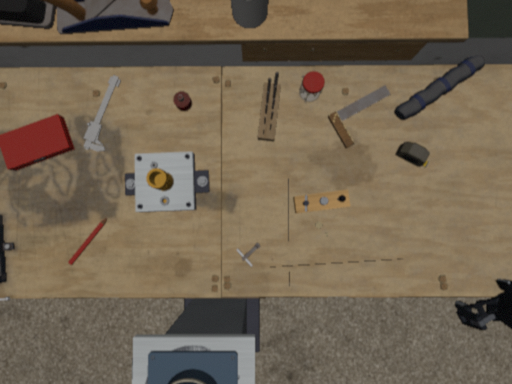

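View pics/side0.png

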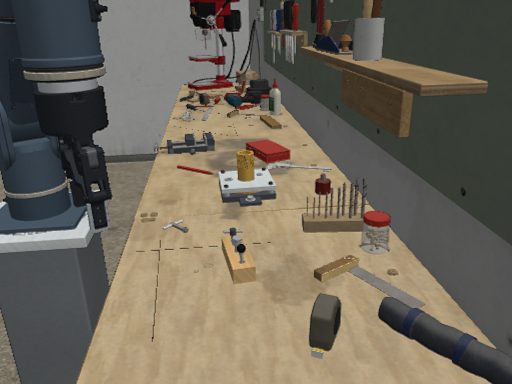

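The top view shows the jig at about (165,181), with the sleeve at (157,179), and the pin block at about (322,202). The black ball pin is at its right end, (342,198). The side view shows the block at (238,255). Next I'll zoom in and measure.

```bash
cat > m.py <<'E'
from h import *
T=np.load("pics/top0.npz");S=np.load("pics/side0.npz")
a=cv2.resize(T["im"][180:222,280:365],None,fx=6,fy=6,interpolation=cv2.INTER_CUBIC)
b=cv2.resize(T["im"][140:222,115:220],None,fx=5,fy=5,interpolation=cv2.INTER_CUBIC)
c=cv2.resize(S["im"][215:290,205:275],None,fx=5,fy=5,interpolation=cv2.INTER_CUBIC)[:, :270]
W=np.zeros((600,800,3),np.uint8)
a=a[:180,:]; W[:a.shape[0],:a.shape[1]]=a; W[185:185+410,:525]=b; W[200:575,528:798]=c
cv2.imwrite("pics/z.png",W)
C=cloud("top",T["d"],T)
hsv=cv2.cvtColor(T["im"],cv2.COLOR_BGR2HSV)
z=C[...,2]
# jig cover plate
def rect(m,lab):
    m=cv2.morphologyEx(m.astype(np.uint8),cv2.MORPH_OPEN,np.ones((3,3)))
    cs=cv2.findContours(m,0,1)[0]; c=max(cs,key=cv2.contourArea); r=cv2.minAreaRect(c); print(lab,r); return r
def ray(uv,h):
    K=T["camera_matrix"];M=np.linalg.inv(T["world_to_cam"])
    d=M[:3,:3]@np.array([(uv[0]-K[0,2])/K[0,0],-(uv[1]-K[1,2])/K[1,1],-1]);o=M[:3,3]
    return o+d*(h-o[2])/d[2]
sub=np.zeros(z.shape,bool);sub[140:222,120:215]=1
r=rect(sub&(z>0.03)&(hsv[...,1]<60)&(z<.06)&(hsv[...,2]>100),"cover")
print("cover ctr",ray(r[0],.04),[ray(p,.04).round(4) for p in cv2.boxPoints(r)])
m=sub&(z>.10)&(z<.13);print("sleeve",m.sum(),np.median(C[m],0),[ (C[m][:,i].min()+C[m][:,i].max())/2 for i in(0,1)])
sub[:]=0;sub[180:222,280:365]=1
r=rect(sub&(hsv[...,1]>90)&(hsv[...,2]>80)&(z>.022)&(z<.045)|(sub&(z>.022)&(z<.08)),"block")
print("block ctr",ray(r[0],.032),[ray(p,.032).round(4) for p in cv2.boxPoints(r)])
for u0,u1 in((298,313),(314,332),(333,350)):
    s=np.zeros_like(sub);s[192:212,u0:u1]=1;s&=z>.040
    print(u0,s.sum(),C[s].mean(0),C[s][:,2].max())
E
python3 m.py
```

```text
cover ((163.5674285888672, 180.7252197265625), (58.24598693847656, 58.639747619628906), 88.26429748535156)
cover ctr [0.55365135 0.07206653 0.04      ] [array([0.6276, 0.1512, 0.04  ]), array([ 0.6311, -0.0007,  0.04  ]), array([ 0.4806, -0.0061,  0.04  ]), array([0.4769, 0.1442, 0.04  ])]
sleeve 227 [0.5527235  0.07041176 0.11662742] [np.float64(0.5529918104048693), np.float64(0.07126454323922722)]
block ((321.6709899902344, 200.47769165039062), (17.072771072387695, 54.839813232421875), 82.56858825683594)
block ctr [ 0.50078104 -0.33443538  0.032     ] [array([ 0.5139, -0.2618,  0.032 ]), array([ 0.5314, -0.4021,  0.032 ]), array([ 0.4877, -0.4068,  0.032 ]), array([ 0.4703, -0.2669,  0.032 ])]
298 51 [ 0.4945433  -0.28709717  0.0758081 ] 1.0073793287191457
314 60 [ 0.49792088 -0.32533079  0.10851655] 1.0073793287191457
333 43 [ 0.50333254 -0.36874706  0.11035393] 1.0073793287191457
```

View pics/z.png

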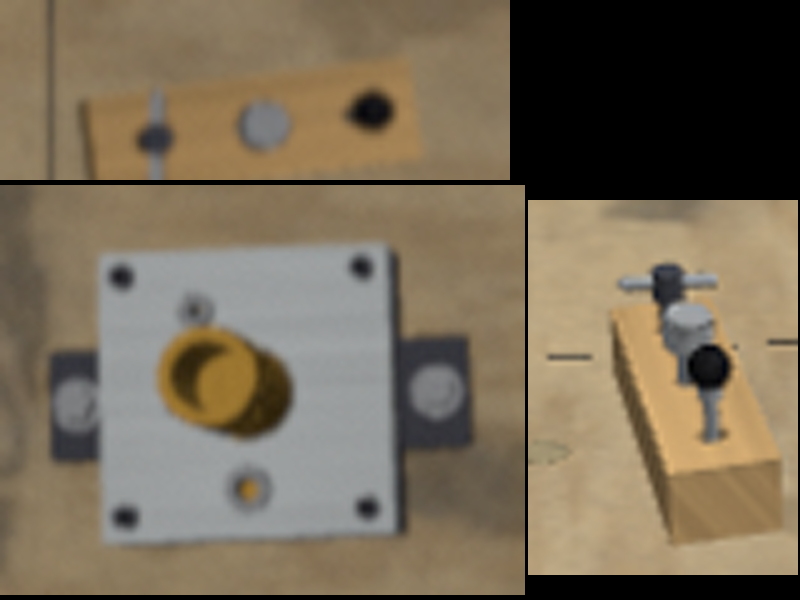

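The middle pin, a plain grey disc at about (324,201) px in the top view, is the index pin. The left one has the cross bar and the right one the black ball. The index bush is at about (165,201). Next I'll refine the positions and work out the hover move.

```bash
cat >> m.py <<'E'
im=T["im"].astype(float)
print("----")
# head disc: low saturation in window
s=np.zeros(hsv.shape[:2],np.uint8);s[194:209,317:331]=1
mm=s*((hsv[...,1]<60)&(hsv[...,2]>90)).astype(np.uint8)
c=max(cv2.findContours(mm,0,1)[0],key=cv2.contourArea);e=cv2.minEnclosingCircle(c);mo=cv2.moments(mm,True);uv=(mo["m10"]/mo["m00"],mo["m01"]/mo["m00"])
print("pin",e,uv,ray(uv,.063))
print("bush",ray((115+249/5-.4,140+304/5-.4),.043))
E
cat > g.py <<'E'
from h import *
def go(p,yaw_y=None):
    o=observe();R=np.array(o["tcp_rot"]);d=R.T@(np.array(p)-o["tcp_pos"])*1000
    y=np.degrees(np.arctan2(R[1,1],R[0,1]))
    print("t",o["time_s"],"tcp",np.round(o["tcp_pos"],4),"delta tool mm",d.round(1),"y-yaw",y.round(2),"tilt",R[:,2].round(4),"w",o["gripper_width"],"F",np.round(o["force"],1),"T",np.round(o["torque"],2))
    if yaw_y is not None: print("spin needed",-(((yaw_y-y+180)%360)-180))
E
python3 m.py | sed -n '/----/,$p'; python3 -c "
from g import *
go((.4985,-.3335,.16),7.1)"
```

```text
----
pin ((323.5, 200.5), 3.8079864978790283) (323.5, 200.5) [ 0.49910828 -0.33352589  0.063     ]
bush [0.50279506 0.06866546 0.043     ]
t 0.1 tcp [ 0.3042 -0.6021  0.2072] delta tool mm [ 294.6 -152.    47.4] y-yaw -63.19 tilt [-8.0e-04  1.3e-03 -1.0e+00] w 0.08561247773432251 F [1.  0.4 0.2] T [-0.01  0.02 -0.03]
spin needed -70.28912210502608
```

Request:
drive_tool(hand=[1,1,1,1,1,1,1,1,1,1,1,1,1,1,1,1,1,1,1,1], delta_pos=[[29.5,-15.2,5],[29.5,-15.2,5],[29.5,-15.2,5],[29.5,-15.2,5],[29.5,-15.2,5],[29.5,-15.2,5],[29.5,-15.2,5],[29.5,-15.2,5],[29.5,-15.2,5],[29.5,-15.2,5],[0,0,0],[0,0,0],[0,0,0],[0,0,0],[0,0,0],[0,0,0],[0,0,0],[0,0,0],[0,0,0],[0,0,0]], spin=[0,0,0,0,0,0,0,0,0,0,-8.5,-8.5,-8.5,-8.5,-8.5,-8.5,-8.5,-8.5,-2.3,0], squeeze=30)

```text
time_s: 2.1
tcp_pos: [0.4988, -0.3338, 0.1576]
tcp_rot: [[-0.124, 0.992, -0.001], [0.992, 0.124, 0.001], [0.001, -0.0, -1.0]]
force: [-0.3, -0.0, -1.3]
gripper_width: 0.0855
gripper_force: 0.0
```

```bash
python3 -c "
from g import *
go((.4985,-.3335,.037),7.1)
P=camera_params('wrist');im,d=snapshot('wrist');cv2.imwrite('pics/w1.png',im);np.savez('pics/w1.npz',im=im,d=d,K=P['camera_matrix'],W=P['world_to_cam']);print(P)"
```

```text
t 2.1 tcp [ 0.4988 -0.3338  0.1576] delta tool mm [  0.3  -0.2 120.6] y-yaw 7.11 tilt [-6.e-04  6.e-04 -1.e+00] w 0.08546591743195531 F [-0.3 -0.  -1.3] T [ 0.02 -0.02  0.01]
spin needed 0.014198877070214166
{'camera_matrix': array([[297.31863964,   0.        , 257.44965099],
       [  0.        , 297.31863964, 196.80844799],
       [  0.        ,   0.        ,   1.        ]]), 'world_to_cam': array([[ 9.92144358e-01,  1.25094524e-01, -9.66340609e-04,
        -4.52176998e-01],
       [-1.18788351e-01,  9.39650562e-01, -3.20852223e-01,
         3.98452097e-01],
       [-3.92288337e-02,  3.18446513e-01,  9.47128775e-01,
        -2.07128399e-01],
       [ 0.00000000e+00,  0.00000000e+00,  0.00000000e+00,
         1.00000000e+00]])}
```

View pics/w1.png

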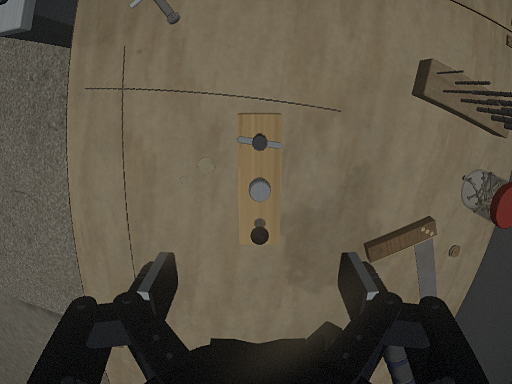

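The wrist view shows the index pin's head between the tee pin and the ball pin, at about (260,187). I'll cast rays from it to check.

```bash
cat >> h.py <<'E'
def wray(uv,h,K,W):
    r=np.array([uv[0]-K[0,2],uv[1]-K[1,2]])/K[0,0];t=np.hypot(*r);s=np.sin(t)/t if t else 1
    M=np.linalg.inv(W);d=M[:3,:3]@np.array([r[0]*s,-r[1]*s,-np.cos(t)]);o=M[:3,3]
    return o+d*(h-o[2])/d[2]
E
python3 -c "
from h import *
D=np.load('pics/w1.npz');hs=cv2.cvtColor(D['im'],cv2.COLOR_BGR2HSV)
m=np.zeros(hs.shape[:2],np.uint8);m[174:206,244:278]=((hs[174:206,244:278,1]<50)&(hs[174:206,244:278,2]>90))
v,u=np.nonzero(m);print(u.min(),u.max(),v.min(),v.max(),np.unique(D['d'][m>0].round(3),return_counts=True))
c=max(cv2.findContours(m,0,1)[0],key=cv2.contourArea);print(cv2.minEnclosingCircle(c),cv2.contourArea(c))
for uv in((260,187),(u.mean(),v.mean())): print(uv,wray(uv,.063,D['K'],D['W']))
print((D['im'][170:208:2,260]).tolist())
"
```

```text
249 270 181 201 (array([0.   , 0.27 , 0.271, 0.272, 0.273, 0.274, 0.275, 0.276, 0.277,
       0.278, 0.279, 0.306, 0.308, 0.309], dtype=float32), array([ 2,  2, 33, 47, 59, 67, 52, 26, 12,  6,  4,  1,  1,  3]))
((259.3999938964844, 191.39999389648438), 10.720181465148926) 284.0
(260, 187) [ 0.49975438 -0.32979693  0.063     ]
(np.float64(259.8031746031746), np.float64(191.57460317460317)) [ 0.50013616 -0.33418056  0.063     ]
[[76, 107, 126], [74, 107, 124], [74, 107, 126], [70, 99, 116], [55, 59, 60], [59, 63, 62], [98, 98, 97], [112, 112, 110], [109, 109, 107], [109, 108, 105], [110, 110, 106], [113, 112, 111], [111, 111, 109], [107, 108, 107], [110, 110, 109], [115, 114, 112], [73, 102, 121], [76, 106, 125], [76, 107, 125]]
```

Request:
drive_tool(hand=[1,1,1,1,1,1,0,0,0,0,0,0,0], delta_pos=[[0,1,25],[0,0,30],[0,0,30],[0,0,25],[0,0,10],[0,0,0],[0,0,0],[0,0,0],[0,0,0],[0,0,0],[0,0,0],[0,0,0],[0,0,0]], spin=[0,0,0,0,0,0,0,0,0,0,0,0,0], squeeze=30)

```text
time_s: 3.45
tcp_pos: [0.5004, -0.3339, 0.0384]
tcp_rot: [[-0.124, 0.992, 0.001], [0.992, 0.124, -0.0], [-0.001, 0.001, -1.0]]
force: [0.6, -0.5, 5.2]
gripper_width: 0.0136
gripper_force: 24.3
```

```bash
python3 -c "
from g import *
go((.4985,-.3335,.037),7.1)
im,d=snapshot('wrist');a,_=snapshot('side')
go((.4985,-.3335,.037),7.1)
W=np.hstack([cv2.resize(im[150:340,160:360],(400,380)),cv2.resize(a[190:290,195:295],(380,380),interpolation=cv2.INTER_CUBIC)])
cv2.imwrite('pics/w2.png',W)"
```

```text
t 3.45 tcp [ 0.5004 -0.3339  0.0384] delta tool mm [ 0.6 -1.9  1.4] y-yaw 7.1 tilt [ 7.e-04 -5.e-04 -1.e+00] w 0.013605402493363611 F [ 0.6 -0.5  5.2] T [-0.01 -0.01 -0.05]
spin needed -0.0018527949435167557
t 3.55 tcp [ 0.5005 -0.3338  0.0384] delta tool mm [ 0.6 -1.9  1.4] y-yaw 7.1 tilt [ 7.e-04 -4.e-04 -1.e+00] w 0.013539692969341566 F [-0.8  0.3  5.6] T [0.03 0.1  0.02]
spin needed -0.0021047123811683832
```

View pics/w2.png

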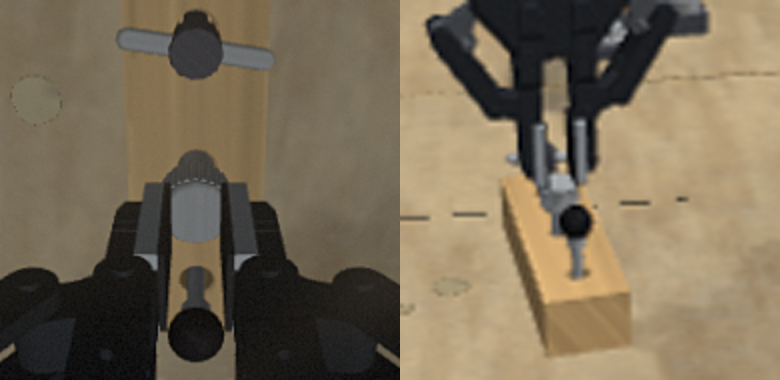

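The head sits between the pads and the neighbouring pins look untouched. I'll lift and check.

Request:
drive_tool(hand=[0,0,0,0,0,0,0,0], delta_pos=[[0,0,-2],[0,0,-6],[0,0,-12],[0,0,-20],[0,0,-25],[0,0,-20],[0,0,-5],[0,0,0]], spin=[0,0,0,0,0,0,0,0])

```text
time_s: 4.35
tcp_pos: [0.5003, -0.3339, 0.1289]
tcp_rot: [[-0.123, 0.992, 0.001], [0.992, 0.123, -0.001], [-0.001, 0.001, -1.0]]
force: [-0.5, 0.3, -0.7]
gripper_width: 0.0002
gripper_force: 0.0
```

```bash
python3 -c "
from g import *
go((.5035,.0705,.2),92)
im,d=snapshot('wrist');a,_=snapshot('side')
W=np.hstack([cv2.resize(im[150:340,160:360],(400,380)),cv2.resize(a[170:270,195:295],(380,380),interpolation=cv2.INTER_CUBIC)])
cv2.imwrite('pics/w3.png',W)"
```

```text
t 4.35 tcp [ 0.5003 -0.3339  0.1289] delta tool mm [400.9  53.1 -71.4] y-yaw 7.09 tilt [ 1.2e-03 -9.0e-04 -1.0e+00] w 0.0002224059292649897 F [-0.5  0.3 -0.7] T [-0.02  0.01 -0.01]
spin needed -84.9100957232622
```

View pics/w3.png

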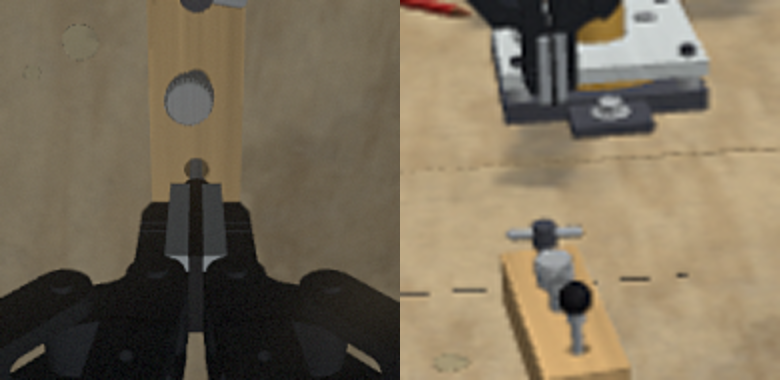

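The pin slipped out of the grasp and still stands in the block. I'll recheck its position and height using depth.

```bash
cat >> h.py <<'E'
def wcloud(d,K,W):
    v,u=np.mgrid[0:d.shape[0],0:d.shape[1]];x=(u-K[0,2])/K[0,0];y=(v-K[1,2])/K[1,1];t=np.hypot(x,y)+1e-9
    k=np.tan(np.minimum(t,1.4))/t*d;p=np.stack([x*k,-y*k,-d,np.ones_like(d)],-1)
    return (p@np.linalg.inv(W).T)[...,:3]
E
python3 -c "
from h import *
P=camera_params('wrist');o=observe();im,d=snapshot('wrist');K,W=P['camera_matrix'],P['world_to_cam']
np.savez('pics/w4.npz',im=im,d=d,K=K,W=W)
hs=cv2.cvtColor(im,cv2.COLOR_BGR2HSV)
for tag,(I,D,K,W) in {'now':(im,d,K,W)}.items():
    C=wcloud(D,K,W)
    for n,(u0,u1,v0,v1) in {'head':(240,268,180,214),'wood':(236,280,214,228),'table':(180,225,180,220)}.items():
        print(n,[np.percentile(C[v0:v1,u0:u1,i],[5,25,50,75,95]).round(4).tolist() for i in range(3)])
    m=(C[...,2]>.052)&(C[...,2]<.075);m[:, :230]=0;m[:,285:]=0;m[:175]=0;m[216:]=0
    q=C[m];print(m.sum(),q.mean(0),q.min(0),q.max(0))
    m=m.astype(np.uint8);c=max(cv2.findContours(m,0,1)[0],key=cv2.contourArea);e=cv2.minEnclosingCircle(c);print(e,wray(e[0],.063,K,W))
p=W@np.r_[o['tcp_pos'],1];r=np.hypot(p[0],p[1]);t=np.arctan2(r,-p[2]);print('tcp px',K[0,2]+K[0,0]*t*p[0]/r,K[1,2]-K[0,0]*t*p[1]/r)
D=np.load('pics/w1.npz');C=wcloud(D['d'],D['K'],D['W']);print(np.median(C[183:200,252:268].reshape(-1,3),0), np.median(C[215:225,262:275].reshape(-1,3),0))
"
```

```text
head [[0.484, 0.4891, 0.495, 0.5009, 0.5064], [-0.3536, -0.3379, -0.3316, -0.3274, -0.3245], [0.0311, 0.032, 0.0573, 0.0625, 0.0636]]
wood [[0.4836, 0.4916, 0.5022, 0.5127, 0.5211], [-0.3701, -0.3666, -0.363, -0.3594, -0.3557], [0.031, 0.0316, 0.032, 0.0325, 0.0331]]
table [[0.4206, 0.4307, 0.4429, 0.4549, 0.4645], [-0.3816, -0.3719, -0.3605, -0.3493, -0.3406], [-0.0016, -0.001, -0.0005, -0.0, 0.0007]]
515 [ 0.49663874 -0.33297502  0.06155519] [ 0.48641348 -0.3447062   0.05232618] [ 0.50703017 -0.32419972  0.06486719]
((255.0, 200.5), 13.200478553771973) [ 0.49648336 -0.33238502  0.063     ]
tcp px 258.6996601316044 237.1156914317706
[ 0.49979109 -0.3336592   0.06289975] [ 0.51410094 -0.37387811  0.03183976]
```

Request:
drive_tool(hand=[0.3,0.3,0.3,0.3,0.3], delta_pos=[[0,0,0],[0,0,0],[0,0,0],[0,0,0],[0,0,0]], spin=[0,0,0,0,0])

```text
time_s: 5.0
tcp_pos: [0.5001, -0.3336, 0.1279]
tcp_rot: [[-0.124, 0.992, -0.0], [0.992, 0.124, 0.0], [0.0, -0.0, -1.0]]
force: [0.4, 0.1, 0.3]
gripper_width: 0.0255
gripper_force: 0.0
```

```bash
python3 -c "
from h import *
o=observe();t=np.array(o['tcp_pos']);R=np.array(o['tcp_rot']);print(t,o['gripper_width'])
P=camera_params('wrist');im,d=snapshot('wrist')
def an(im,d,K,W,t,R):
    C=(wcloud(d,K,W)-t)@R*1000
    m=(C[...,2]<15)&(C[...,2]>-60)&(abs(C[...,1])<40)&(abs(C[...,0])<40)
    for s in(-1,1):
        q=C[m&(C[...,1]*s>0)]
        for a,b in((-60,-45),(-45,-35),(-35,-25),(-25,-20),(-20,-15),(-15,-10),(-10,-5),(-5,0),(0,5),(5,15)):
            k=q[(q[:,2]>=a)&(q[:,2]<b)]
            if len(k): print(s,a,len(k),'x',np.percentile(k[:,0],[2,98]).round(1),'y',np.percentile(k[:,1],[2,98]).round(1))
an(im,d,P['camera_matrix'],P['world_to_cam'],t,R)
print('closed');D=np.load('pics/w4.npz');an(D['im'],D['d'],D['K'],D['W'],np.array([.5003,-.3339,.1289]),R)
a,ds=snapshot('side');S=camera_params('side');C=cloud('side',ds,S)
m=(C[...,2]>.11)&(C[...,2]<.2)&(abs(C[...,0]-.5)<.05)&(abs(C[...,1]+.334)<.03);
q=(C[m]-t)@R*1000
for s in(-1,1):
  k=q[q[:,1]*s>0];print('side',s,len(k),np.percentile(k[:,2],[90,95,99,100]).round(1),np.percentile(k[:,1],[5,95]).round(1),np.percentile(k[:,0],[5,50]).round(1))
W=np.hstack([cv2.resize(im[150:340,160:360],(400,380)),cv2.resize(a[140:240,195:295],(380,380),interpolation=cv2.INTER_CUBIC)])
cv2.imwrite('pics/w5.png',W)
Cw=wcloud(d,P['camera_matrix'],P['world_to_cam']);m=(Cw[...,2]>.0605)&(Cw[...,2]<.066)&(abs(Cw[...,0]-.498)<.015)&(abs(Cw[...,1]+.334)<.015);print('head',m.sum(),Cw[m].mean(0),Cw[m].min(0),Cw[m].max(0))
"
```

```text
[ 0.50013614 -0.33362808  0.12790173] 0.025529950946731154
-1 -60 550 x [-9.1 11.7] y [-26.7 -13.4]
-1 -45 323 x [-7.8 11.7] y [-27.  -13.4]
-1 -35 199 x [-9.5 11.3] y [-25.7 -13.3]
-1 -25 9 x [-6.5 -1.9] y [-13.9 -13.8]
1 -60 556 x [-8.9 11.8] y [11.8 25.3]
1 -45 318 x [-7.9 11.7] y [11.8 25.3]
1 -35 200 x [-9.4 11.5] y [11.7 24.2]
1 -25 6 x [-6.9 -1.9] y [11.9 12.4]
closed
-1 -60 727 x [-8.5 12.2] y [-14.4  -0.3]
-1 -45 312 x [ 6.9 12.2] y [-14.7  -0.2]
-1 -35 217 x [ 7.  12.1] y [-14.4  -0.2]
1 -60 421 x [-4.9 12.3] y [ 0.1 11.9]
1 -45 250 x [ 6.9 12.1] y [ 0.3 11.7]
1 -35 154 x [ 6.9 11.9] y [ 0.3 11.6]
side -1 188 [-32.5 -29.7 -25.2 -24.2] [-30.  -12.5] [-13.7  -9.7]
side 1 205 [-32.5 -29.2 -26.  -24.4] [14.2 33.2] [-13.5  -9.2]
head 406 [ 0.49653262 -0.3340902   0.06263281] [ 0.48684354 -0.34390842  0.06051918] [ 0.50673433 -0.32520875  0.06463294]
```

View pics/w5.png

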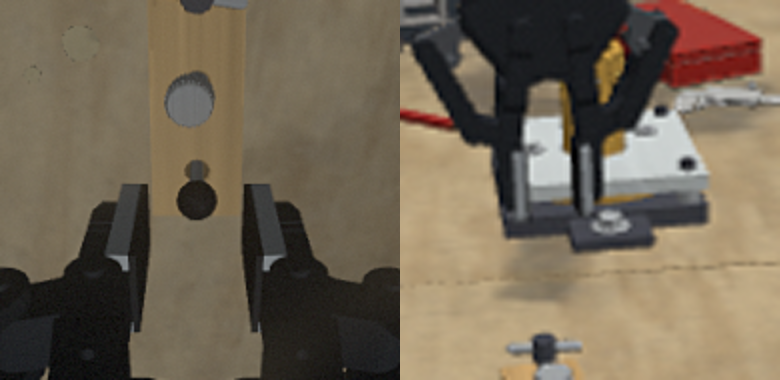

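The depth data from both cameras puts the real fingertips about 24.5 mm behind the reported TCP. My first grasp therefore only touched the rim of the head. I'll allow for that and go deeper.

Request:
drive_tool(hand=[0.5,0.5,0.5,0.5,0.5,0.5,0,0,0,0,0], delta_pos=[[0,-1.5,5],[0,0,25],[0,0,30],[0,0,30],[0,0,20],[0,0,3],[0,0,0],[0,0,0],[0,0,0],[0,0,0],[0,0,0]], spin=[0,0,0,0,0,0,0,0,0,0,0], squeeze=40)

```text
time_s: 6.2
tcp_pos: [0.499, -0.3341, 0.0157]
tcp_rot: [[-0.123, 0.992, 0.001], [0.992, 0.123, -0.001], [-0.001, 0.001, -1.0]]
force: [0.3, -0.1, 2.6]
gripper_width: 0.0185
gripper_force: 39.2
```

Request:
drive_tool(hand=[0,0,0,0,0,0,0,0], delta_pos=[[0,0,-2],[0,0,-6],[0,0,-12],[0,0,-30],[0,0,-40],[0,0,-40],[0,0,-20],[0,0,0]], spin=[0,0,0,0,0,0,0,0])

```text
time_s: 7.0
tcp_pos: [0.5004, -0.3347, 0.1694]
tcp_rot: [[-0.123, 0.992, 0.006], [0.992, 0.123, -0.003], [-0.004, 0.005, -1.0]]
force: [0.0, -0.5, -0.5]
gripper_width: 0.0184
gripper_force: 39.1
```

```bash
python3 -c "
from g import *
go((.5030,.0700,.165),92)"
```

```text
t 7.0 tcp [ 0.5004 -0.3347  0.1694] delta tool mm [401.3  52.5   3.1] y-yaw 7.09 tilt [ 0.0056 -0.0034 -1.    ] w 0.018385741117936914 F [ 0.  -0.5 -0.5] T [0.   0.04 0.01]
spin needed -84.90881606778476
```

Request:
drive_tool(hand=[0,0,0,0,0,0,0,0,0,0,0,0,0,0,0,0,0,0,0,0], delta_pos=[[40,5.2,0],[40,5.2,0],[40,5.2,0],[40,5.2,0],[40,5.2,0],[40,5.2,0],[40,5.2,0],[40,5.2,0],[40,5.2,0],[40,5.2,0],[0,0,0],[0,0,0],[0,0,0],[0,0,0],[0,0,0],[0,0,0],[0,0,0],[0,0,0],[0,0,0],[0,0,0]], spin=[0,0,0,0,0,0,0,0,0,0,-8.5,-8.5,-8.5,-8.5,-8.5,-8.5,-8.5,-8.5,-8.5,-8.5])

```text
time_s: 9.0
tcp_pos: [0.5002, 0.0693, 0.1647]
tcp_rot: [[-0.999, -0.043, -0.001], [-0.043, 0.999, -0.0], [0.001, -0.0, -1.0]]
force: [0.1, -0.6, -1.1]
gripper_width: 0.0184
gripper_force: 39.1
```

```bash
python3 -c "
from g import *
go((.5030,.0700,.10),92)
P=camera_params('wrist');im,d=snapshot('wrist');K,W=P['camera_matrix'],P['world_to_cam'];np.savez('pics/w6.npz',im=im,d=d,K=K,W=W)
a,ds=snapshot('side');t,dt=snapshot('top');np.savez('pics/s6.npz',im=a,d=ds,t=t,dt=dt)
cv2.imwrite('pics/w6.png',np.hstack([cv2.resize(im[90:340,110:400],(464,400)),cv2.resize(a[130:210,200:280],(330,400),interpolation=cv2.INTER_CUBIC)]))"
```

```text
t 9.0 tcp [0.5002 0.0693 0.1647] delta tool mm [-2.8  0.6 64.7] y-yaw 92.46 tilt [-9.e-04 -3.e-04 -1.e+00] w 0.018388690742023327 F [ 0.1 -0.6 -1.1] T [ 0.03  0.05 -0.02]
spin needed 0.4569757732827213
```

View pics/w6.png

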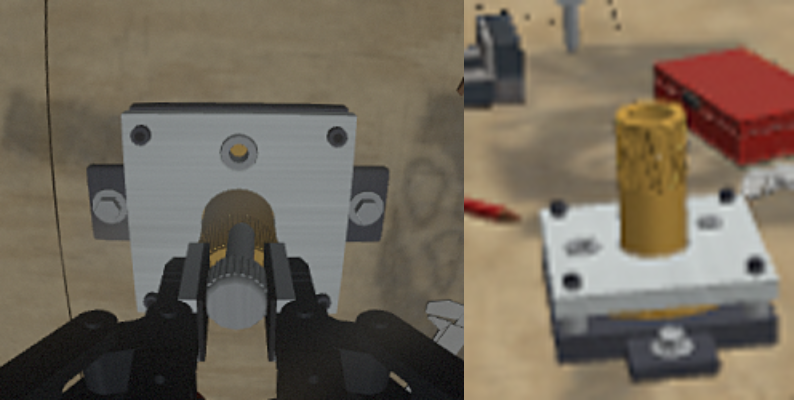

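The wrist view (crop) shows the pin held upright with the bush at (239,152). The side view shows the jig unobstructed. Now I'll measure the bush and the pin axis in the wrist frame.

```bash
cat > f.py <<'E'
from h import *
import sys
def bush(im,d,K,W):
    hs=cv2.cvtColor(im,cv2.COLOR_BGR2HSV);C=wcloud(d,K,W)
    u0,v0=259,185
    sub=im[v0-16:v0+16,u0-18:u0+18]
    # bore: brass or dark px
    m=((hs[...,1]>70)|(hs[...,2]<75)).astype(np.uint8);k=np.zeros_like(m);k[v0-9:v0+9,u0-9:u0+9]=1
    cs=cv2.findContours(m*k,0,1)[0];c=max(cs,key=cv2.contourArea);(x,y),r=cv2.minEnclosingCircle(c);print("bore",x,y,r,wray((x,y),.043,K,W).round(4))
    m=(C[...,2]>.0415)&(C[...,2]<.05)&(np.hypot(C[...,0]-.503,C[...,1]-.07)<.02);print("bush top cloud",m.sum(),((C[m].min(0)+C[m].max(0))/2).round(4),C[m].min(0).round(4),C[m].max(0).round(4))
    m=(C[...,2]>.112)&(C[...,2]<.125)&(abs(C[...,0]-.555)<.03);print("sleeve",m.sum(),C[m].min(0).round(4) if m.sum() else '',C[m].max(0).round(4)if m.sum() else '')
    return C
if __name__=="__main__":
    D=np.load("pics/w6.npz");C=bush(*[D[k] for k in("im","d","K","W")])
    print(camera_params("wrist")["world_to_cam"][:3,3])
    m=(abs(C[...,1]-.07)<.02)&(abs(C[...,0]-.502)<.02)
    for z in np.arange(.155,.225,.005):
        k=m&(C[...,2]>z)&(C[...,2]<z+.005)
        if k.sum()>3:
            q=C[k];print(round(z,3),k.sum(),"x",np.percentile(q[:,0],[5,95]).round(4),"y",np.percentile(q[:,1],[2,98]).round(4),np.mean(np.percentile(q[:,1],[2,98])).round(4))
E
python3 f.py
```

```text
bore 258.7727355957031 185.5 5.794433116912842 [0.5019 0.0706 0.043 ]
bush top cloud 277 [0.5038 0.0711 0.0434] [0.4865 0.0597 0.0415] [0.521  0.0826 0.0453]
sleeve 180 [0.5288 0.0572 0.1122] [0.5403 0.0846 0.1196]
[-0.05179393  0.50287986 -0.17949888]
0.16 35 x [0.4948 0.4976] y [0.0669 0.0758] 0.0714
0.165 56 x [0.4947 0.4982] y [0.0661 0.0757] 0.0709
0.17 66 x [0.4946 0.4981] y [0.0662 0.0756] 0.0709
0.175 67 x [0.4949 0.4985] y [0.0658 0.0755] 0.0706
0.18 71 x [0.4948 0.4986] y [0.0659 0.0754] 0.0706
0.185 37 x [0.4947 0.4972] y [0.0661 0.0741] 0.0701
0.19 112 x [0.4877 0.4956] y [0.0514 0.089 ] 0.0702
0.195 278 x [0.4878 0.4936] y [0.0507 0.0892] 0.0699
0.2 378 x [0.4878 0.4941] y [0.0507 0.0893] 0.07
0.205 507 x [0.4877 0.4958] y [0.0513 0.0891] 0.0702
0.21 1292 x [0.4881 0.5067] y [0.0522 0.0877] 0.07
0.215 301 x [0.4877 0.5015] y [0.0505 0.0894] 0.07
0.22 378 x [0.4875 0.5086] y [0.0537 0.0843] 0.069
0.225 454 x [0.4869 0.5074] y [0.0523 0.0882] 0.0702
```

Request:
drive_tool(hand=[0,0,0,0,0,0], delta_pos=[[-3,0,10],[0,0,25],[0,0,30],[0,0,30],[0,0,10],[0,0,0]], spin=[0.4,0,0,0,0,0])

```text
time_s: 9.75
tcp_pos: [0.5029, 0.0696, 0.0587]
tcp_rot: [[-1.0, -0.029, -0.003], [-0.029, 1.0, -0.0], [0.003, -0.0, -1.0]]
force: [-0.2, 0.5, -0.4]
gripper_width: 0.0182
gripper_force: 39.1
```

```bash
python3 -c "
from g import *
go((.5030,.0700,.05),92)
P=camera_params('wrist');im,d=snapshot('wrist');K,W=P['camera_matrix'],P['world_to_cam'];np.savez('pics/w7.npz',im=im,d=d,K=K,W=W)
a,ds=snapshot('side');t,dt=snapshot('top')
C=wcloud(d,K,W);
m=(abs(C[...,1]-.07)<.009)&(abs(C[...,0]-.503)<.02)
for z in np.arange(.04,.1,.005):
    k=m&(C[...,2]>z)&(C[...,2]<z+.005)
    if k.sum()>3:
        q=C[k];print(round(z,3),k.sum(),'x',np.percentile(q[:,0],[5,95]).round(4),'y',np.percentile(q[:,1],[2,98]).round(4),np.mean(np.percentile(q[:,1],[2,98])).round(4))
p=W@np.array([.503,.0705,.046,1]);r=np.hypot(p[0],p[1]);th=np.arctan2(r,-p[2]);u,v=K[0,2]+K[0,0]*th*p[0]/r,K[1,2]-K[0,0]*th*p[1]/r;print(u,v)
u,v=int(u),int(v)
cv2.imwrite('pics/w7.png',np.hstack([cv2.resize(im[v-40:v+60,u-50:u+50],(400,400),interpolation=cv2.INTER_CUBIC),cv2.resize(a[150:205,215:270],(390,400),interpolation=cv2.INTER_CUBIC)]))"
```

```text
t 9.75 tcp [0.5029 0.0696 0.0587] delta tool mm [-0.2  0.4  8.7] y-yaw 91.64 tilt [-2.8e-03 -5.0e-04 -1.0e+00] w 0.018180260938710942 F [-0.2  0.5 -0.4] T [0.   0.02 0.05]
spin needed -0.35651590738478944
0.04 620 x [0.4847 0.5153] y [0.0613 0.0788] 0.07
0.055 47 x [0.4973 0.5002] y [0.0674 0.0763] 0.0718
0.06 58 x [0.4974 0.5009] y [0.0665 0.0761] 0.0713
0.065 63 x [0.4973 0.501 ] y [0.0664 0.076 ] 0.0712
0.07 72 x [0.4974 0.5013] y [0.0662 0.0759] 0.071
0.075 70 x [0.4976 0.5007] y [0.0663 0.0755] 0.0709
0.08 23 x [0.4973 0.4988] y [0.0677 0.0741] 0.0709
0.085 18 x [0.4915 0.4986] y [0.0698 0.079 ] 0.0744
0.09 121 x [0.492  0.4966] y [0.0617 0.0789] 0.0703
0.095 178 x [0.4925 0.4972] y [0.0615 0.0789] 0.0702
258.6148516753539 230.02278168510412
```

View pics/w7.png

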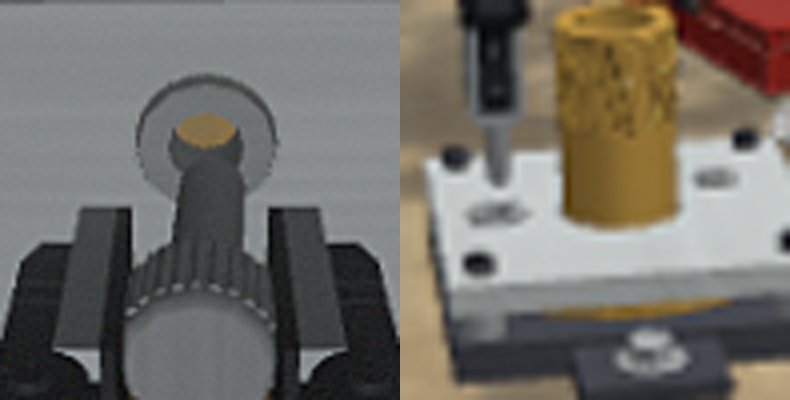

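The near view shows the bush centred at about (206,149) in the crop, with the pin nose just above it at about (209,165). I'll cast the bush centre.

```bash
python3 -c "
from h import *
D=np.load('pics/w7.npz');K,W=D['K'],D['W']
for v in(225.5,227.3,229): print(wray((259.6,v),.043,K,W).round(4))
for h in (.0525,): 
  p=W@np.array([.5027,.0716,h,1]);r=np.hypot(p[0],p[1]);th=np.arctan2(r,-p[2]);print((K[0,2]+K[0,0]*th*p[0]/r-208)*4,(K[1,2]-K[0,0]*th*p[1]/r-190)*4)
g=cv2.cvtColor(D['im'],cv2.COLOR_BGR2GRAY);print(g[205:240,255].tolist());print(g[226,230:290].tolist());print([wray((u,v),.043,K,W).round(4).tolist() for u,v in((242.5,227),(277,227))])
for (u,v) in((259,210),(259,211),(259,208)): print(wray((u,v),.043,K,W).round(4))
"
```

```text
[0.501  0.0711 0.043 ]
[0.5024 0.0711 0.043 ]
[0.5036 0.0712 0.043 ]
209.4660892862978 175.61602723105534
[135, 137, 137, 125, 86, 68, 76, 108, 113, 113, 115, 114, 113, 114, 113, 112, 114, 112, 113, 112, 103, 78, 75, 72, 75, 76, 68, 58, 58, 58, 58, 58, 58, 59, 57]
[140, 140, 139, 140, 140, 139, 139, 139, 139, 139, 136, 139, 79, 114, 116, 115, 112, 113, 115, 119, 71, 70, 76, 72, 72, 78, 89, 89, 108, 104, 94, 97, 82, 79, 69, 62, 60, 60, 67, 113, 112, 113, 112, 116, 112, 111, 101, 113, 138, 143, 143, 141, 140, 143, 142, 141, 142, 141, 142, 143]
[[0.5025, 0.0597, 0.043], [0.5018, 0.0828, 0.043]]
[0.4899 0.0703 0.043 ]
[0.4906 0.0704 0.043 ]
[0.4885 0.0703 0.043 ]
```

Request:
drive_tool(hand=[0,0,0,0,0,0], delta_pos=[[-0.3,-0.3,3],[0,0,3],[0,0,3],[0,0,3],[0,0,3],[0,0,0]], spin=[0,0,0,0,0,0])

```text
time_s: 10.5
tcp_pos: [0.5036, 0.0692, 0.0445]
tcp_rot: [[-1.0, -0.03, -0.001], [-0.03, 1.0, -0.0], [0.001, -0.0, -1.0]]
force: [-1.4, 0.1, -0.5]
gripper_width: 0.0181
gripper_force: 39.1
```

Request:
drive_tool(hand=[0,0,0,0,0], delta_pos=[[0,0,2],[0,0,2],[0,0,2],[0,0,1],[0,0,0]], spin=[0,0,0,0,0])

```text
time_s: 11.0
tcp_pos: [0.5039, 0.0693, 0.0378]
tcp_rot: [[-1.0, -0.03, -0.0], [-0.03, 1.0, -0.0], [0.0, -0.0, -1.0]]
force: [-1.6, -0.5, -2.0]
gripper_width: 0.0183
gripper_force: 39.1
```

Request:
drive_tool(hand=[0,0,0,0.25,0.35,0.5,0.5], delta_pos=[[0.5,0,1.5],[0,0,1.5],[0,0,0],[0,0,0],[0,0,0],[0,0,0],[0,0,0]], spin=[0,0,0,0,0,0,0])

```text
time_s: 11.7
tcp_pos: [0.5038, 0.0694, 0.0351]
tcp_rot: [[-1.0, -0.03, 0.0], [-0.03, 1.0, 0.0], [-0.0, 0.0, -1.0]]
force: [0.9, -0.3, -0.4]
gripper_width: 0.0426
gripper_force: 0.0
```

```bash
cat > c.py <<'E'
from g import *
def head(save=None):
    go((.5537,.0713,.2),92)
    P=camera_params('wrist');im,d=snapshot('wrist');C=wcloud(d,P['camera_matrix'],P['world_to_cam'])
    m=(np.hypot(C[...,0]-.503,C[...,1]-.071)<.007)&(C[...,2]<.1);print('wrist head z',m.sum(),np.percentile(C[m][:,2],[10,50,90]).round(4) if m.sum() else '')
    m=(C[...,2]>.075)&(C[...,2]<.09)&(np.hypot(C[...,0]-.503,C[...,1]-.071)<.014)
    if m.sum(): print(C[m].min(0).round(4),C[m].max(0).round(4))
    for n in('side','top'):
        P=camera_params(n);im,d=snapshot(n);C=cloud(n,d,P)
        m=(np.hypot(C[...,0]-.503,C[...,1]-.071)<.012)&(C[...,2]<.1);q=C[m][:,2];print(n,m.sum(),np.percentile(q,[10,50,90,100]).round(4) if m.sum() else '')
        if save: cv2.imwrite('pics/%s_%s.png'%(save,n),im)
if __name__=="__main__": head()
E
python3 c.py
```

```text
t 11.7 tcp [0.5038 0.0694 0.0351] delta tool mm [ -50.     0.5 -164.9] y-yaw 91.7 tilt [ 3.e-04  1.e-04 -1.e+00] w 0.04263929300287363 F [ 0.9 -0.3 -0.4] T [ 0.01 -0.02  0.04]
spin needed -0.2990710360418234
wrist head z 836 [0.0423 0.0805 0.0815]
[0.4919 0.0603 0.075 ] [0.512  0.0811 0.0825]
side 25 [0.0412 0.0439 0.0481 0.0513]
top 2 [0.0359 0.0372 0.0386 0.0389]
```

The pin is standing on the flange, with its head top at about z 81 mm. Next I'll move up and over the sleeve.

Request:
drive_tool(hand=[0.5,0.5,0.6,0.8,1,1,1,1,1,1], delta_pos=[[0,0,-5],[0,0,-20],[0,0,-35],[0,0,-45],[0,0,-10],[-5,0,0],[-15,1,0],[-20,1,0],[-10,0,0],[0,0,0]], spin=[0,0,0,0,0,0,0,0,0,0])

```text
time_s: 12.85
tcp_pos: [0.554, 0.0727, 0.1486]
tcp_rot: [[-1.0, -0.029, -0.002], [-0.029, 1.0, 0.0], [0.002, 0.0, -1.0]]
force: [0.6, 0.8, -0.5]
gripper_width: 0.0857
gripper_force: 0.0
```

```bash
python3 -c "
from c import *
head()
o=observe();print(o['joint_pos'].round(1))
P=camera_params('wrist');im,d=snapshot('wrist');C=wcloud(d,P['camera_matrix'],P['world_to_cam'])
m=(C[...,2]>.113)&(C[...,2]<.123)&(np.hypot(C[...,0]-.5535,C[...,1]-.072)<.032);q=C[m];print('rim',m.sum(),q.min(0),q.max(0),np.percentile(q,[1,99],axis=0).mean(0))
m=(C[...,2]>.06)&(C[...,2]<.116)&(np.hypot(C[...,0]-.5535,C[...,1]-.072)<.032);q=C[m];print('body',m.sum(),np.percentile(q,[1,99],axis=0))
t,d=snapshot('top');P=camera_params('top');C=cloud('top',d,P);m=(C[...,2]>.11)&(C[...,2]<.126)&(np.hypot(C[...,0]-.5535,C[...,1]-.072)<.03);print(m.sum(),np.percentile(C[m],[1,99],axis=0) if m.sum() else '')
"
```

```text
t 12.85 tcp [0.554  0.0727 0.1486] delta tool mm [  0.4  -1.4 -51.4] y-yaw 91.67 tilt [-1.6e-03  4.0e-04 -1.0e+00] w 0.08568042934095906 F [ 0.6  0.8 -0.5] T [ 0.03  0.08 -0.04]
spin needed -0.32855520588231
wrist head z 240 [0.0801 0.0811 0.0818]
[0.4921 0.0605 0.0751] [0.5125 0.0813 0.0829]
side 78 [0.0438 0.0668 0.0813 0.0825]
top 97 [0.0403 0.0777 0.0816 0.0833]
[ 16.6  31.6 -44.3 103.8  26.3  55.6  52.9]
rim 1866 [0.5270977  0.04827508 0.11300439] [0.57598901 0.09695565 0.11995487] [0.55125106 0.07248527 0.11630465]
body 2509 [[0.52729897 0.05012846 0.06289749]
 [0.56899977 0.09454304 0.11563393]]
103 [[0.53053392 0.04829506 0.11047645]
 [0.57064798 0.09421521 0.12043327]]
```

Request:
drive_tool(hand=[1,1,1,1,1,0.5,0.5,0.5,0.5,0.5,0.5], delta_pos=[[0.8,0,15],[0,0,30],[0,0,30],[0,0,7],[0,0,0],[0,0,0],[0,0,0],[0,0,0],[0,0,0],[0,0,0],[0,0,0]], spin=[0,0,0,0,0,0,0,0,0,0,0], squeeze=20)

```text
time_s: 14.2
tcp_pos: [0.5535, 0.0725, 0.0694]
tcp_rot: [[-1.0, -0.029, 0.002], [-0.029, 1.0, -0.001], [-0.002, -0.001, -1.0]]
force: [-1.0, -1.6, 6.9]
gripper_width: 0.0474
gripper_force: 19.8
```

```bash
python3 c.py
```

```text
t 14.2 tcp [0.5535 0.0725 0.0694] delta tool mm [  -0.5   -1.3 -130.6] y-yaw 91.69 tilt [ 2.1e-03 -7.0e-04 -1.0e+00] w 0.047401342533531524 F [-1.  -1.6  6.9] T [-0.63  0.22  0.03]
spin needed -0.31418553636370916
wrist head z 530 [0.0802 0.081  0.0818]
[0.4918 0.061  0.0751] [0.5124 0.0817 0.0829]
side 78 [0.0436 0.0649 0.0808 0.0828]
top 0
```

Request:
drive_tool(hand=[0.45,0.45,0.45,0.45,0.45,0.45,0.45], delta_pos=[[0,0,-0.5],[0,0,0],[0,0,0],[0,0,0],[0,0,0],[0,0,0],[0,0,0]], spin=[1,1,1,1,1,1,0])

```text
time_s: 15.05
tcp_pos: [0.5534, 0.0724, 0.0694]
tcp_rot: [[-0.997, 0.077, 0.002], [0.077, 0.997, -0.001], [-0.002, -0.0, -1.0]]
force: [-0.8, -2.1, 7.5]
gripper_width: 0.0475
gripper_force: 21.7
```

```bash
sed -i "s/for n in('side','top')/for n in('side',)/" c.py; python3 c.py
```

```text
t 15.05 tcp [0.5534 0.0724 0.0694] delta tool mm [  -0.6   -1.2 -130.6] y-yaw 85.6 tilt [ 1.6e-03 -6.0e-04 -1.0e+00] w 0.04748275907233226 F [-0.8 -2.1  7.5] T [-0.78  0.02 -0.1 ]
spin needed -6.401205302908977
wrist head z 548 [0.0424 0.0806 0.0818]
[0.4918 0.0571 0.0752] [0.5125 0.0752 0.0836]
side 46 [0.0433 0.0548 0.0815 0.083 ]
```

Request:
drive_tool(hand=[0.45,0.45,0.45], delta_pos=[[0,0,0],[0,0,0],[0,0,0]], spin=[1,1,0])

```text
time_s: 15.45
tcp_pos: [0.5534, 0.0724, 0.0694]
tcp_rot: [[-0.994, 0.112, 0.002], [0.112, 0.994, -0.001], [-0.002, -0.0, -1.0]]
force: [-0.7, -1.7, 7.4]
gripper_width: 0.0471
gripper_force: 21.7
```

```bash
cat > k.py <<'E'
from h import *
o=observe();R=o["tcp_rot"];P=camera_params('wrist');im,d=snapshot('wrist');C=wcloud(d,P['camera_matrix'],P['world_to_cam'])
m=(np.hypot(C[...,0]-.503,C[...,1]-.071)<.018)&(C[...,2]<.0855)&(C[...,2]>.05);q=C[m]
print("t",round(o["time_s"],2),"yaw",np.degrees(np.arctan2(R[1,1],R[0,1])).round(2),"F",np.round(o["force"],1),"Tz",np.round(o["torque"][2],2))
if len(q):
    zt=np.percentile(q[:,2],97);h=q[q[:,2]>zt-.004];print("head n",len(q),"ztop",zt.round(4),"med",np.median(h,0).round(4),"x",np.percentile(h[:,0],[2,98]).round(4),"y",np.percentile(h[:,1],[2,98]).round(4))
P=camera_params('side');im,d=snapshot('side');C=cloud('side',d,P);m=(np.hypot(C[...,0]-.503,C[...,1]-.069)<.018)&(C[...,2]<.1);q=C[m][:,2];print("side",np.percentile(q,[80,95,100]).round(4))
E
python3 k.py
```

```text
t 15.45 yaw 83.6 F [-0.7 -1.7  7.4] Tz -0.04
head n 1225 ztop 0.082 med [0.5019 0.0651 0.0804] x [0.4936 0.5108] y [0.0562 0.0737]
side [0.077  0.0816 0.0835]
```

Request:
drive_tool(hand=[0.45,0.45,0.45], delta_pos=[[0,0,0],[0,0,0],[0,0,0]], spin=[1,1,0])

```text
time_s: 15.85
tcp_pos: [0.5534, 0.0724, 0.0694]
tcp_rot: [[-0.989, 0.146, 0.002], [0.146, 0.989, -0.001], [-0.002, -0.0, -1.0]]
force: [0.5, -2.1, 7.2]
gripper_width: 0.0475
gripper_force: 21.7
```

```bash
python3 k.py
```

```text
t 15.85 yaw 81.6 F [ 0.5 -2.1  7.2] Tz -0.07
head n 1218 ztop 0.0821 med [0.5022 0.0653 0.0805] x [0.4938 0.511 ] y [0.0561 0.0737]
side [0.0771 0.0812 0.0833]
```

Request:
drive_tool(hand=[0.45,0.45,0.45,0.45], delta_pos=[[0,0,0],[0,0,0],[0,0,0],[0,0,0]], spin=[0.8,0.8,0.8,0])

```text
time_s: 16.35
tcp_pos: [0.5534, 0.0724, 0.0694]
tcp_rot: [[-0.982, 0.187, 0.002], [0.187, 0.982, -0.001], [-0.002, -0.0, -1.0]]
force: [0.5, -2.2, 8.2]
gripper_width: 0.0477
gripper_force: 21.7
```

```bash
python3 k.py
```

```text
t 16.35 yaw 79.21 F [ 0.5 -2.2  8.2] Tz -0.07
head n 1217 ztop 0.0821 med [0.5028 0.0654 0.0805] x [0.4944 0.5115] y [0.0566 0.074 ]
side [0.0765 0.0816 0.0831]
```

Request:
drive_tool(hand=[0.45,0.45,0.45,0.45], delta_pos=[[0,0,0],[0,0,0],[0,0,0],[0,0,0]], spin=[0.8,0.8,0.8,0])

```text
time_s: 16.85
tcp_pos: [0.5534, 0.0724, 0.0694]
tcp_rot: [[-0.974, 0.228, 0.002], [0.228, 0.974, -0.001], [-0.002, -0.0, -1.0]]
force: [-0.7, -2.3, 7.2]
gripper_width: 0.0474
gripper_force: 21.7
```

```bash
python3 k.py
```

```text
t 16.85 yaw 76.81 F [-0.7 -2.3  7.2] Tz -0.03
head n 1219 ztop 0.082 med [0.5031 0.0655 0.0805] x [0.4948 0.5118] y [0.0565 0.074 ]
side [0.077  0.0813 0.0823]
```

Request:
drive_tool(hand=[0.45,0.45,0.45,0.45], delta_pos=[[0,0,0],[0,0,0],[0,0,0],[0,0,0]], spin=[0.8,0.8,0.8,0])

```text
time_s: 17.35
tcp_pos: [0.5534, 0.0724, 0.0694]
tcp_rot: [[-0.963, 0.269, 0.002], [0.269, 0.963, -0.001], [-0.002, -0.0, -1.0]]
force: [-0.0, -2.0, 6.2]
gripper_width: 0.0472
gripper_force: 21.7
```

```bash
python3 k.py
```

```text
t 17.35 yaw 74.41 F [-0.  -2.   6.2] Tz -0.06
head n 1219 ztop 0.0821 med [0.5033 0.0655 0.0805] x [0.495  0.5121] y [0.0568 0.0739]
side [0.0769 0.0813 0.0822]
```

Request:
drive_tool(hand=[0.45,0.45,0.45,0.45], delta_pos=[[0,0,0],[0,0,0],[0,0,0],[0,0,0]], spin=[0.8,0.8,0.8,0])

```text
time_s: 17.85
tcp_pos: [0.5534, 0.0724, 0.0694]
tcp_rot: [[-0.951, 0.309, 0.002], [0.309, 0.951, -0.001], [-0.002, -0.0, -1.0]]
force: [0.2, -0.9, 7.3]
gripper_width: 0.0471
gripper_force: 21.7
```

```bash
python3 k.py
```

```text
t 17.85 yaw 72.01 F [ 0.2 -0.9  7.3] Tz -0.05
head n 1225 ztop 0.082 med [0.5034 0.0657 0.0805] x [0.4951 0.5123] y [0.0568 0.074 ]
side [0.0769 0.0809 0.0821]
```

Request:
drive_tool(hand=[0.45,0.45,0.45,0.45], delta_pos=[[0,0,0],[0,0,0],[0,0,0],[0,0,0]], spin=[0.8,0.8,0.8,0])

```text
time_s: 18.35
tcp_pos: [0.5534, 0.0723, 0.0694]
tcp_rot: [[-0.937, 0.349, 0.002], [0.349, 0.937, -0.001], [-0.002, -0.0, -1.0]]
force: [0.1, -2.0, 7.1]
gripper_width: 0.0474
gripper_force: 21.7
```

```bash
python3 k.py
```

```text
t 18.35 yaw 69.6 F [ 0.1 -2.   7.1] Tz -0.06
head n 1234 ztop 0.0821 med [0.5035 0.0658 0.0804] x [0.4951 0.5123] y [0.0568 0.0741]
side [0.0768 0.0808 0.0818]
```

Request:
drive_tool(hand=[0.45,0.45,0.45,0.45], delta_pos=[[0,0,0],[0,0,0],[0,0,0],[0,0,0]], spin=[0.8,0.8,0.8,0])

```text
time_s: 18.85
tcp_pos: [0.5534, 0.0724, 0.0694]
tcp_rot: [[-0.922, 0.387, 0.002], [0.387, 0.922, -0.001], [-0.002, 0.0, -1.0]]
force: [0.7, -1.8, 7.1]
gripper_width: 0.0472
gripper_force: 21.7
```

```bash
python3 k.py
```

```text
t 18.85 yaw 67.21 F [ 0.7 -1.8  7.1] Tz -0.06
head n 1225 ztop 0.0821 med [0.5034 0.0658 0.0804] x [0.4952 0.5122] y [0.0569 0.0739]
side [0.0765 0.0812 0.0838]
```

Request:
drive_tool(hand=[0.45,0.45,0.45,0.45], delta_pos=[[0,0,0],[0,0,0],[0,0,0],[0,0,0]], spin=[0.8,0.8,0.8,0])

```text
time_s: 19.35
tcp_pos: [0.5534, 0.0723, 0.0694]
tcp_rot: [[-0.905, 0.426, 0.002], [0.426, 0.905, -0.001], [-0.002, 0.0, -1.0]]
force: [-0.2, -2.8, 8.1]
gripper_width: 0.0473
gripper_force: 21.7
```

```bash
python3 k.py
```

```text
t 19.35 yaw 64.8 F [-0.2 -2.8  8.1] Tz -0.04
head n 1241 ztop 0.082 med [0.5035 0.0658 0.0804] x [0.4951 0.5123] y [0.0567 0.074 ]
side [0.0771 0.0817 0.0833]
```

Request:
drive_tool(hand=[0.45,0.45,0.45,0.45], delta_pos=[[0,0,0],[0,0,0],[0,0,0],[0,0,0]], spin=[0.8,0.8,0.8,0])

```text
time_s: 19.85
tcp_pos: [0.5534, 0.0723, 0.0694]
tcp_rot: [[-0.886, 0.463, 0.002], [0.463, 0.886, -0.001], [-0.002, 0.0, -1.0]]
force: [0.2, -1.5, 7.1]
gripper_width: 0.0472
gripper_force: 21.7
```

```bash
python3 k.py
```

```text
t 19.85 yaw 62.41 F [ 0.2 -1.5  7.1] Tz -0.07
head n 1239 ztop 0.0821 med [0.5035 0.0659 0.0804] x [0.4953 0.5124] y [0.057 0.074]
side [0.0766 0.0811 0.0825]
```

Request:
drive_tool(hand=[0.45,0.45,0.45,0.45], delta_pos=[[0,0,0],[0,0,0],[0,0,0],[0,0,0]], spin=[0.8,0.8,0.8,0])

```text
time_s: 20.35
tcp_pos: [0.5534, 0.0723, 0.0694]
tcp_rot: [[-0.866, 0.5, 0.001], [0.5, 0.866, -0.001], [-0.002, 0.0, -1.0]]
force: [0.3, -1.7, 7.9]
gripper_width: 0.0475
gripper_force: 21.7
```

```bash
python3 k.py
```

```text
t 20.35 yaw 60.0 F [ 0.3 -1.7  7.9] Tz -0.11
head n 1219 ztop 0.0817 med [0.5033 0.066  0.0801] x [0.4948 0.5123] y [0.0571 0.0741]
side [0.0762 0.0811 0.0824]
```

The head has dropped 0.3 to 0.4 mm, which is the first sign of sag. I'll use smaller steps from here.

Request:
drive_tool(hand=[0.45,0.45,0.45], delta_pos=[[0,0,0],[0,0,0],[0,0,0]], spin=[0.5,0.5,0])

```text
time_s: 20.75
tcp_pos: [0.5534, 0.0723, 0.0694]
tcp_rot: [[-0.857, 0.515, 0.001], [0.515, 0.857, -0.001], [-0.002, 0.0, -1.0]]
force: [0.3, -2.8, 7.1]
gripper_width: 0.047
gripper_force: 21.7
```

```bash
python3 k.py
```

```text
t 20.75 yaw 59.02 F [ 0.3 -2.8  7.1] Tz -0.04
head n 1220 ztop 0.0816 med [0.5035 0.0661 0.08  ] x [0.4951 0.5122] y [0.057  0.0742]
side [0.0761 0.0805 0.0825]
```

Request:
drive_tool(hand=[0.45,0.45,0.45], delta_pos=[[0,0,0],[0,0,0],[0,0,0]], spin=[0.5,0.5,0])

```text
time_s: 21.15
tcp_pos: [0.5534, 0.0723, 0.0694]
tcp_rot: [[-0.848, 0.53, 0.001], [0.53, 0.848, -0.001], [-0.002, 0.0, -1.0]]
force: [0.5, -1.7, 7.8]
gripper_width: 0.0475
gripper_force: 21.7
```

```bash
python3 k.py
```

```text
t 21.15 yaw 58.01 F [ 0.5 -1.7  7.8] Tz 0.0
head n 1203 ztop 0.0814 med [0.5039 0.0662 0.0798] x [0.4954 0.5126] y [0.0571 0.0743]
side [0.076  0.0816 0.083 ]
```

Request:
drive_tool(hand=[0.45,0.45,0.45], delta_pos=[[0,0,0],[0,0,0],[0,0,0]], spin=[0.5,0.5,0])

```text
time_s: 21.55
tcp_pos: [0.5533, 0.0723, 0.0694]
tcp_rot: [[-0.839, 0.544, 0.001], [0.544, 0.839, -0.001], [-0.002, 0.0, -1.0]]
force: [0.0, -1.8, 7.8]
gripper_width: 0.0469
gripper_force: 21.7
```

```bash
python3 k.py
```

```text
t 21.55 yaw 57.01 F [ 0.  -1.8  7.8] Tz -0.05
head n 1196 ztop 0.0813 med [0.5043 0.0665 0.0796] x [0.4959 0.513 ] y [0.0575 0.0745]
side [0.0759 0.0805 0.0825]
```

Request:
drive_tool(hand=[0.45,0.45,0.45], delta_pos=[[0,0,0],[0,0,0],[0,0,0]], spin=[0.5,0.5,0])

```text
time_s: 21.95
tcp_pos: [0.5534, 0.0723, 0.0694]
tcp_rot: [[-0.829, 0.559, 0.002], [0.559, 0.829, -0.001], [-0.002, 0.0, -1.0]]
force: [-0.1, -2.2, 8.0]
gripper_width: 0.0473
gripper_force: 21.7
```

```bash
python3 k.py
```

```text
t 21.95 yaw 56.01 F [-0.1 -2.2  8. ] Tz -0.05
head n 973 ztop 0.0664 med [0.501  0.0702 0.0652] x [0.4924 0.51  ] y [0.0609 0.0786]
side [0.0618 0.0663 0.0671]
```

The pin dropped: its head top is now at z 66 mm, about 7 mm above home. I'll stop turning, open up and rise.

Request:
drive_tool(hand=[0.7,0.85,1,1,1,1,1,1], delta_pos=[[0,0,0],[0,0,0],[0,0,0],[0,0,-5],[0,0,-20],[0,0,-35],[0,0,-30],[0,0,0]], spin=[0,0,0,0,0,0,0,0])

```text
time_s: 22.85
tcp_pos: [0.5548, 0.0738, 0.1626]
tcp_rot: [[-0.83, 0.558, 0.006], [0.558, 0.83, 0.001], [-0.004, 0.005, -1.0]]
force: [0.5, -0.1, 0.0]
gripper_width: 0.0857
gripper_force: 0.0
```

```bash
python3 k.py; python3 -c "
from g import *
go((.5022,.0706,.11),92)"
```

```text
t 22.85 yaw 56.1 F [ 0.5 -0.1  0. ] Tz -0.02
head n 419 ztop 0.0665 med [0.5012 0.0699 0.0651] x [0.4929 0.51  ] y [0.061  0.0785]
side [0.0621 0.0657 0.0682]
t 22.95 tcp [0.553  0.0728 0.1592] delta tool mm [ 41.  -30.2  49.1] y-yaw 56.09 tilt [ 0.0014  0.     -1.    ] w 0.08555503807553849 F [-0.4  0.1  0. ] T [0.02 0.03 0.01]
spin needed -35.908986171918826
```

Request:
drive_tool(hand=[0.8,0.5,0.2,0,0,0,0,0,0,0,0,0,0,0,0], delta_pos=[[10,-7,0],[15,-11,0],[16,-12,0],[0,0,0],[0,0,0],[0,0,0],[0,0,0],[0,0,0],[0,0,10],[0,0,30],[0,0,30],[0,0,20],[0,0,12],[0,0,5],[0,0,0]], spin=[0,0,0,-8.5,-8.5,-8.5,-8.5,-1.9,0,0,0,0,0,0,0])

```text
time_s: 24.45
tcp_pos: [0.5017, 0.0709, 0.0511]
tcp_rot: [[-0.999, -0.034, -0.001], [-0.034, 0.999, -0.0], [0.001, -0.0, -1.0]]
force: [0.4, -0.3, -0.0]
gripper_width: 0.0003
gripper_force: 0.0
```

```bash
python3 -c "
from g import *
go((.5022,.0706,.0345),92)
o=observe();t=np.array(o['tcp_pos']);P=camera_params('wrist');im,d=snapshot('wrist');C=wcloud(d,P['camera_matrix'],P['world_to_cam']);im2,d2=snapshot('side');S=cloud('side',d2,camera_params('side'))
m=(abs(C[...,0]-t[0])<.02)&(abs(C[...,1]-t[1])<.012)&(C[...,2]>.052)&(C[...,2]<.1);print(np.histogram(C[m][:,2],bins=np.arange(.052,.1,.003)))
m=(abs(S[...,0]-t[0])<.02)&(abs(S[...,1]-t[1])<.02)&(S[...,2]>.05)&(S[...,2]<.1);print(np.histogram(S[m][:,2],bins=np.arange(.052,.1,.003))[0])
cv2.imwrite('pics/w8.png',np.hstack([cv2.resize(im[170:310,180:340],(457,400)),cv2.resize(im2[150:205,215:270],(340,400),interpolation=cv2.INTER_CUBIC)]))"
```

```text
t 24.45 tcp [0.5017 0.0709 0.0511] delta tool mm [-0.5 -0.3 16.6] y-yaw 91.96 tilt [-8.e-04 -1.e-04 -1.e+00] w 0.0003484166522264118 F [ 0.4 -0.3 -0. ] T [-0.03  0.05  0.01]
spin needed -0.04121800782340301
(array([ 67,  52,  71, 173, 215,   0,   0,   0,  17,  89, 119, 128, 152,
       140, 148, 184]), array([0.052, 0.055, 0.058, 0.061, 0.064, 0.067, 0.07 , 0.073, 0.076,
       0.079, 0.082, 0.085, 0.088, 0.091, 0.094, 0.097, 0.1  ]))
[ 5  8  6  8 13  0  0  2  4  9  5  6 11  7  8  8]
```

View pics/w8.png

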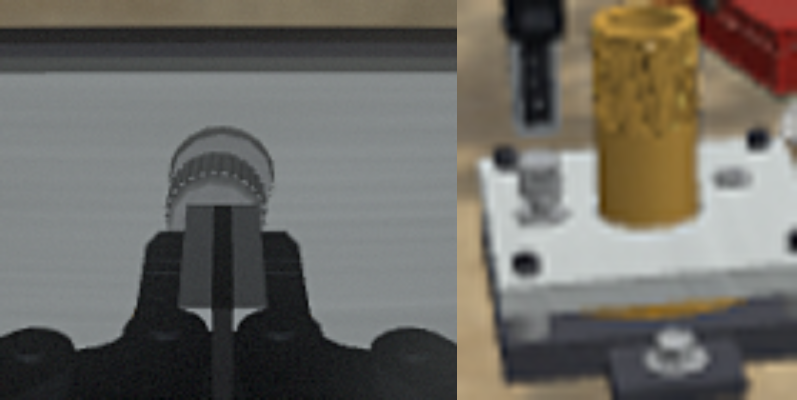

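The last picture shows the shut fingertips centred about 10 mm above the dropped pin's head. Now I'll approach gently.

Request:
drive_tool(hand=[0,0,0,0,0,0], delta_pos=[[0,0,4],[0,0,3],[0,0,1],[0,0,1],[0,0,1],[0,0,0]], spin=[0,0,0,0,0,0])

```text
time_s: 25.15
tcp_pos: [0.502, 0.0708, 0.0415]
tcp_rot: [[-0.999, -0.035, 0.0], [-0.035, 0.999, 0.0], [-0.0, 0.0, -1.0]]
force: [0.7, -0.3, 1.4]
gripper_width: 0.0002
gripper_force: 0.2
```

Contact is just starting (1.4 N). I'll press in small steps.

Request:
drive_tool(hand=[0,0,0], delta_pos=[[0,0,0.5],[0,0,0.5],[0,0,0]], spin=[0,0,0])

```text
time_s: 25.45
tcp_pos: [0.5019, 0.0707, 0.0404]
tcp_rot: [[-0.999, -0.035, -0.0], [-0.035, 0.999, -0.0], [0.0, -0.0, -1.0]]
force: [0.5, -0.1, 0.5]
gripper_width: 0.0001
gripper_force: 0.1
```

Request:
drive_tool(hand=[0,0,0], delta_pos=[[0,0,0.6],[0,0,0.6],[0,0,0]], spin=[0,0,0])

```text
time_s: 25.75
tcp_pos: [0.502, 0.0708, 0.0392]
tcp_rot: [[-0.999, -0.035, -0.0], [-0.035, 0.999, 0.0], [0.0, 0.0, -1.0]]
force: [-0.6, -0.1, 1.3]
gripper_width: -0.0001
gripper_force: 0.4
```

Request:
drive_tool(hand=[0,0,0], delta_pos=[[0,0,0.6],[0,0,0.6],[0,0,0]], spin=[0,0,0])

```text
time_s: 26.05
tcp_pos: [0.5019, 0.0707, 0.038]
tcp_rot: [[-0.999, -0.035, -0.0], [-0.035, 0.999, -0.0], [0.0, 0.0, -1.0]]
force: [0.5, -0.6, -0.2]
gripper_width: 0.0001
gripper_force: 0.1
```

```bash
cat > k2.py <<'E'
from h import *
P=camera_params('wrist');im,d=snapshot('wrist');C=wcloud(d,P['camera_matrix'],P['world_to_cam'])
m=(C[...,0]>.4905)&(C[...,0]<.4985)&(abs(C[...,1]-.070)<.008)&(C[...,2]>.03)&(C[...,2]<.09);h,b=np.histogram(C[m][:,2],bins=np.arange(.040,.08,.001));print([(round(x,3),int(n)) for n,x in zip(h,b) if n])
P=camera_params('side');im,d=snapshot('side');C=cloud('side',d,P);m=(abs(C[...,0]-.502)<.009)&(abs(C[...,1]-.07)<.012)&(C[...,2]<.1);print(np.sort(C[m][:,2]).round(4))
o=observe();print(o['force'].round(1),o['time_s'],o['tcp_pos'])
E
python3 k2.py
```

```text
[(np.float64(0.04), 18), (np.float64(0.041), 31), (np.float64(0.042), 69), (np.float64(0.043), 29), (np.float64(0.044), 4), (np.float64(0.045), 5), (np.float64(0.046), 8), (np.float64(0.047), 20), (np.float64(0.048), 21), (np.float64(0.049), 14), (np.float64(0.05), 19), (np.float64(0.051), 20), (np.float64(0.052), 17), (np.float64(0.053), 28), (np.float64(0.054), 16), (np.float64(0.055), 13), (np.float64(0.056), 21), (np.float64(0.057), 42), (np.float64(0.058), 35), (np.float64(0.059), 34), (np.float64(0.06), 14), (np.float64(0.061), 3), (np.float64(0.064), 1), (np.float64(0.065), 1), (np.float64(0.067), 4), (np.float64(0.068), 5), (np.float64(0.069), 3), (np.float64(0.07), 6), (np.float64(0.071), 2), (np.float64(0.072), 7), (np.float64(0.073), 4), (np.float64(0.074), 11), (np.float64(0.075), 9), (np.float64(0.076), 11), (np.float64(0.077), 10), (np.float64(0.078), 9)]
[0.0389 0.0407 0.0407 0.0415 0.0418 0.042  0.0433 0.0438 0.0442 0.0442
 0.0445 0.0464 0.047  0.0476 0.0487 0.0491 0.0491 0.0498 0.05   0.0505
 0.0512 0.0518 0.0533 0.0541 0.0543 0.0545 0.0553 0.056  0.0563 0.0574
 0.0579 0.0579 0.058  0.0589 0.0592 0.0599 0.06   0.0601 0.0607 0.0608
 0.0617 0.0618 0.0619 0.0632 0.0639 0.0644 0.0647 0.0654 0.0655 0.0666
 0.0667 0.0685 0.0694 0.0701 0.0716 0.0721 0.0724 0.0727 0.0731 0.0746
 0.0758 0.0759 0.0759 0.0777 0.0783 0.0786 0.0795 0.0813 0.0814 0.0839
 0.084  0.0844 0.0845 0.085  0.0862 0.0864 0.0872 0.0874 0.0882 0.0886
 0.0897 0.0899 0.0915 0.0916 0.0936 0.0949 0.0952 0.0961 0.0964 0.0965
 0.0989]
[0.6 0.9 0.7] 26.15 [0.50183757 0.07072614 0.03799786]
```

Request:
drive_tool(hand=[0,0,0,0], delta_pos=[[0,0,0.6],[0,0,0.6],[0,0,0.6],[0,0,0]], spin=[0,0,0,0])

```text
time_s: 26.55
tcp_pos: [0.5021, 0.0708, 0.0363]
tcp_rot: [[-0.999, -0.035, 0.0], [-0.035, 0.999, 0.0], [-0.0, 0.0, -1.0]]
force: [0.0, 0.5, 1.0]
gripper_width: 0.0002
gripper_force: 0.9
```

Request:
drive_tool(hand=[0,0,0], delta_pos=[[0,0,0.5],[0,0,0.5],[0,0,0]], spin=[0,0,0])

```text
time_s: 26.85
tcp_pos: [0.5026, 0.0712, 0.0359]
tcp_rot: [[-0.999, -0.035, 0.002], [-0.035, 0.999, 0.0], [-0.002, 0.0, -1.0]]
force: [0.1, -0.6, 7.9]
gripper_width: 0.0003
gripper_force: 4.0
```

Request:
drive_tool(hand=[0,0,0], delta_pos=[[0,0,0.2],[0,0,0.2],[0,0,0]], spin=[0,0,0])

```text
time_s: 27.15
tcp_pos: [0.5028, 0.0713, 0.0358]
tcp_rot: [[-0.999, -0.035, 0.002], [-0.035, 0.999, 0.0], [-0.002, 0.0, -1.0]]
force: [-0.9, 0.4, 12.7]
gripper_width: -0.0002
gripper_force: 6.0
```

```bash
python3 k2.py | tail -1
```

```text
[-2.   0.8 11.4] 27.25 [0.50276666 0.07125326 0.03576508]
```

It's solid at 12.7 N, more than the catch needs, so it looks home. I'll retract and verify the head height.

Request:
drive_tool(hand=[0,0,0,0,0,0], delta_pos=[[0,0,-2],[0,0,-15],[0,0,-30],[0,0,-40],[0,0,-20],[0,0,0]], spin=[0,0,0,0,0,0])

```text
time_s: 27.85
tcp_pos: [0.5032, 0.0711, 0.1443]
tcp_rot: [[-0.999, -0.034, 0.004], [-0.034, 0.999, 0.0], [-0.004, 0.0, -1.0]]
force: [0.7, 0.1, -0.9]
gripper_width: 0.0001
gripper_force: 0.0
```

```bash
python3 k.py; python3 k2.py | head -1; python3 -c "
from h import *
im,d=snapshot('side');C=cloud('side',d,camera_params('side'))
m=(np.hypot(C[...,0]-.502,C[...,1]-.071)<.014);print(np.percentile(C[m][:,2],[50,90,97,100]))
P=camera_params('wrist');im,d=snapshot('wrist');C=wcloud(d,P['camera_matrix'],P['world_to_cam'])
m=(np.hypot(C[...,0]-.5025,C[...,1]-.071)<.008);print('centre z',np.percentile(C[m][:,2],[5,50,95]));m=(np.hypot(C[...,0]-.5025,C[...,1]-.071)>.02)&(np.hypot(C[...,0]-.5025,C[...,1]-.071)<.025)&(C[...,0]<.505);print('cover',np.percentile(C[m][:,2],[5,50,95]))
t,d=snapshot('top');T=np.load('pics/top0.npz');C=cloud('t',d,T)
print('block diff',cv2.absdiff(t,T['im'])[185:215,290:355].max(2).mean(), observe()['time_s'])
def blk(d):
  C=cloud('t',d,T);m=(C[...,2]>.022)&(C[...,2]<.04)&(abs(C[...,0]-.5)<.05)&(abs(C[...,1]+.334)<.1);r=cv2.minAreaRect((C[m][:,:2]*1000).astype(np.float32));return C[m].mean(0).round(4),r
print(blk(T['d']));print(blk(d))
"
```

```text
t 27.85 yaw 91.98 F [ 0.7  0.1 -0.9] Tz -0.02
head n 434 ztop 0.0602 med [0.501  0.07   0.0588] x [0.4926 0.5107] y [0.061  0.0788]
side [0.0563 0.0606 0.0609]
[(np.float64(0.04), 11), (np.float64(0.041), 11), (np.float64(0.042), 28), (np.float64(0.043), 12), (np.float64(0.044), 2), (np.float64(0.045), 5), (np.float64(0.046), 4), (np.float64(0.047), 5), (np.float64(0.048), 6), (np.float64(0.049), 4), (np.float64(0.05), 8), (np.float64(0.051), 3), (np.float64(0.052), 6), (np.float64(0.053), 4), (np.float64(0.054), 5), (np.float64(0.055), 16), (np.float64(0.056), 10), (np.float64(0.057), 28), (np.float64(0.058), 41), (np.float64(0.059), 35), (np.float64(0.06), 3)]
[0.16791429 0.19984061 0.27138223 0.2827006 ]
centre z [0.05847929 0.20177562 0.22033229]
cover [0.04027426 0.24251161 0.26016892]
block diff 16.15692307692308 28.2
(array([ 0.5005, -0.3337,  0.0317]), ((500.8854675292969, -335.25439453125), (43.948760986328125, 141.19830322265625), 7.059229850769043))
(array([ 0.5007, -0.3341,  0.0317]), ((500.86566162109375, -335.070068359375), (43.89213943481445, 140.18678283691406), 7.103979587554932))
```

```bash
python3 -c "
from station import hand_in
print(hand_in())"
```

```text
the job is handed in; nothing more can be done
None
```

The index pin is locked home in the bush: it dropped through a flange hole after about 36 degrees of slow turning, then was pressed past its catch with at most about 13 N read, and the head top now measures 59 mm above the bench. The pin block has not moved and the other two pins were left in it; the first grasp slipped off the head, and the job was handed in at about 28 s.

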